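Fit the return spring on the press rod

TASK

Fit the return spring to the bench press base: pick it up, thread its narrow foot coil down over the upright rod past the two small side pins, twisting it gently whenever the coil snags on a pin until the gap in the coil lets the pin through, and leave it standing fully home on the collar, released. Never force it: stay well below 20 N on the rod, and leave the screwdriver, wrench and jar alone.

Things in the scene. Friction and masses are not known exactly. Their poses are not given: they have to be found in the camera images.
- spring_grip (a point): Dark steel compression spring standing upright on the bench: 60 mm long, 40 mm outside diameter, 0.1 kg. Point on its axis, 48 mm above its underside, at mid-height of the close-wound stiff top part (36 to 60 mm above the underside), the part to grip. z up along the spring, x towards the side of the gap in the foot coil. Bore 34 mm except at the foot coil.
- spring_foot (a point): Centre of the underside of the foot coil, the lowest coil: one flat turn of 3 mm wire drawn in to 18 mm inside, 24 mm outside diameter, with one gap 8 mm wide. x points from the axis through the middle of the gap, z up. 48 mm below spring_grip when unloaded; below its top part the spring yields lengthwise, about 1 N per mm, up to 24 mm, and is stiff in twist.
- press_seat (a point): Centre of the collar's top face, 35 mm above the bench, where the foot coil must finally rest. Collar 42 mm diameter, on a grey press base plate 120 x 100 x 14 mm fixed to the bench. From here rises the steel rod: 14 mm diameter, 66 mm tall, the last 10 mm tapering to 6 mm. z up the rod; x is the reference from which the pins' angles are told.
- press_pins (a point): Point on the rod's axis at the upper pin, 46 mm above press_seat, same axes. A lower pin is 24 mm above press_seat. Each is one 4 mm thick stub reaching 14.5 mm out from the axis. From above, the upper pin points 0.55 to 0.95 rad counterclockwise of x, the lower one 0.55 to 0.95 rad clockwise of x; where exactly differs each time and is not measured.
- press_tip (a point): Top end of the rod, on its axis, 66 mm above press_seat. The foot coil goes over it with 2 mm to spare all round on the full rod. The coil passes a pin only when its gap is over the pin (to about 0.2 rad), else it rests on it. Once the pin is in the gap the coil drops and further twisting is blocked, until the coil is wholly below the pin.
- screwdriver_grip (a point): Screwdriver lying on the bench, to be left alone; point on its handle.
- wrench_grip (a point): Wrench lying on the bench, to be left alone; point on its handle.
- jar: Glass jar with a black lid, 60 mm diameter, 75 mm tall, standing on the bench beyond the work, to be left alone; origin at the centre of its underside.
There are look-alikes about, which are no part of the job. Leave any green look-alike of the part that bears spring_grip alone. Of the things that look like the part that bears press_seat, the smaller one is meant.

How it is judged (in metres and radians):
On the way:
1. the foot coil is round the rod and below the upper pin (z of spring_foot in the frame of press_seat between 0.004 and 0.041 m and horizontal distance between spring_foot and press_seat below 0.005 m), for 0.05 s.
At the end, for the whole second after the job is handed in: The spring stands round the rod, released, its foot coil within 3 mm of the collar's top face and within 5 mm of the rod's axis, upright to 0.12 rad and not left compressed by more than 4 mm (z of spring_foot in the frame of press_seat between -0.003 and 0.003 m and horizontal distance between spring_foot and press_seat below 0.005 m and angle between spring_grip's own z axis and vertical below 0.12 rad and distance between spring_grip and spring_foot above 0.044 m); the robot touches nothing.
It fails at once if the spring is pressed, pulled or twisted against the press base, rod or pins with more than 20 N (contact force between spring and press above 20 N).
It fails at once if the screwdriver, wrench or jar is moved more than 20 mm (distance of any of screwdriver_grip, wrench_grip, jar from where it was at the start of the episode above 0.02 m).
It also fails if it takes over 72 s, if anything falls off the work surface, if the arm or the gripper's body presses on something with over 40 N, if the wrist force passes 120 N, or if a joint passes its speed limit or range.

ROBOT

A 6-joint arm with a two-finger parallel gripper is mounted at the origin on the work surface. World frame = base frame: x ahead of the robot, y to its left, z up, the work surface at z = 0. Lengths are in m, angles in degrees, forces in N, time in s.
With the tool pointing down it reaches from about 0.35 to 0.85 m from the base axis. Payload 8.1 kg.
Tool frame: the origin (TCP) lies between the finger pads; the fingertips stand robot.tip_reach ahead of it and the grasp point (between the pads) lies 11 mm behind it (robot.tip_reach is the distance from the TCP to the fingertips, in m); z points along the fingers, y is the direction in which the jaws open and shut (so a half turn about z gives the same grasp; the last joint's range is limited). The gripper opens to 85 mm and grips with 20 to 120 N. Pads are 22 mm wide; open, the fingers measure 114 mm over their backs; the gripper's body (76 mm by 85 mm) begins 54 mm behind the grasp point. The pads swing forward as they close: fully open they stand 13 mm farther back than shut.
Start: joints at [65.237, 7.471, 85.268, -0, 87.261, -4.893], TCP at [0.204, 0.564, 0.239] pointing down, gripper open.
Joint ranges: [-169.43, 169.43], [-51.17, 129.36], [1.28, 143.12], [-76.62, 256.62], [0, 156.53], [-152.29, 152.29]. Speed limits (degrees/s): [136.94, 136.94, 159.86, 180, 180, 180].

INTERFACE

Orientations are given as a 3x3 rotation matrix whose columns are the frame's x, y, z axes.
In Python, from bench import observe, eyes, close_job, outline_of, robot gives the robot as it stands.
- The arm moves only by the shell command python3 -m jog 'ROWS' [FORCE]. ROWS is text: rows parted by semicolons, each of 7 numbers parted by spaces: the turn, a rotation vector about the tool's x, y, z in rad, then the shift along the tool's x, y, z in mm, then the finger opening in mm, from 0 to 85.4. In form: wx wy wz dx dy dz fingers; .... A call has exactly 10 rows; each row is the pose to reach, as a shift and turn from the pose measured when the call began, along the tool's axes at that moment; what a row does not reach only later rows make up. A row lasts 1/12 s, in which the tool goes at most 41.7 mm and 7.16 degrees, less where a joint would pass 70% of its speed; a pose out of reach is approached as far as the arm can. A call with a gripper value outside its range is refused whole. The fingers move at their own pace and stop on an object; FORCE is the grip in N (left out, the last holds). Time passes only in rows, so rows that repeat a pose let the fingers close, or fill a call up. It gives the time, the measured TCP pose, the force and the opening at its end, in the units of the state.
- observe(): the state, without advancing time (a new reading comes with each control period).
- eyes.get_image(name): name is "side" or "top" or "wrist"; returns a dict with "img" (420x560x3 uint8, blue, green, red), "fx", "fy", "cx", "cy" (pixels), "world_from_camera" (4x4, takes a point from camera to world coordinates). Camera axes: x right, y up, looking along -z (the intrinsics and any distortion apply to the point x, -y, -z); pixel columns grow to the right and rows downward; lengths in m; the calibration is good to about 2 mm. A picture is of the moment at which its call begins. There is no depth.
- close_job(): hands the job in, once; it reports no verdict.
Trained networks look in the newest picture that a camera, given by its name, has taken for a name from the list of things; names that differ only in an ending like _2 or _b are one class to them, and where a whole thing is asked for, a point or a joint stands for the part that bears it (a point fixed in the world has none). Each returns a list of dicts, best first, with "score" (0 to 1); they miss things now and then, are a little off and sometimes report something else, mostly with a low value. They report only what shows in the picture. A call takes as long as a camera call. They do not tell look-alikes from the thing itself.
- outline_of(query, camera): "mask" (420x560 bool, what is visible of it) and "bbox" ([centre column, centre row, width, height] in pixels, round what is visible of it).
The state is a dict: "clock": time; "joint_positions": joint angles; "qvel": joint speeds; "effort": joint torques, N m; "eef_pos": TCP position; "tcp_rot": TCP orientation; "contact_force": force on the tool from outside, world axes, zero at the start; "torque": the same for the moment, N m; "width": finger opening in m.
Only numpy, scipy, OpenCV 4.12 (cv2) and the standard library are available. Lean on these libraries where they do the work, as an engineer would, in place of code of your own. Each camera call takes 0.05 s, during which the arm holds its last target. There are 200 camera calls.

## Working session

There is one attempt and no reset: what is moved stays moved. The work goes in short steps, Python scripts to look and compute and a shell command to move; the robot and the scene stay as the last step left them, time stands still between calls to the robot, and variables do not carry over. Pictures are saved under pics/ and viewed, about 8 in all and at most 12, crops included, and the job is handed in when it is done.

```bash
ls; mkdir -p pics; python3 - <<'E'
from bench import observe, eyes, outline_of, robot
import cv2,numpy as np
s=observe();print({k:np.round(v,3).tolist() for k,v in s.items()}, robot.tip_reach)
ims=[]
for c in ["side","top"]:
    d=eyes.get_image(c);print(c,d['fx'],d['fy'],d['cx'],d['cy'],np.round(d['world_from_camera'],3).tolist(),[k for k in d])
    cv2.imwrite(f"pics/{c}0.png",d['img'])
    for q in ["spring_grip","press_seat","jar","screwdriver_grip","wrench_grip"]:
        for o in outline_of(q,c): print(c,q,round(o['score'],2),np.round(o['bbox']),o['mask'].sum())
E
```

```text
pics
{'clock': 0.0, 'joint_positions': [65.237, 7.516, 85.33, -0.0, 87.261, -4.892], 'qvel': [0.03, 0.089, 0.153, 0.082, -0.067, -0.038], 'effort': [-0.001, -56.94, -50.054, -0.0, 0.015, 0.0], 'eef_pos': [0.204, 0.564, 0.238], 'tcp_rot': [[-0.94, 0.34, -0.001], [0.34, 0.94, -0.002], [0.0, -0.002, -1.0]], 'contact_force': [-0.11, 0.953, 0.33], 'torque': [-0.039, -0.009, 0.041], 'width': 0.085} 0.008
side 491.1194196287035 491.1194196287035 281.3702046760914 211.41301901591515 [[0.768, 0.417, -0.486, -0.042], [-0.64, 0.499, -0.584, -0.781], [-0.001, 0.76, 0.65, 0.92], [0.0, 0.0, 0.0, 1.0]] ['img', 'fx', 'fy', 'cx', 'cy', 'world_from_camera']
side spring_grip 0.69 [252. 272.  16.  26.] 357
side spring_grip 0.63 [156. 184.  56.  15.] 316
side spring_grip 0.53 [277. 261.  18.  28.] 293
side press_seat 0.91 [243. 207.  55.  41.] 1098
side press_seat 0.84 [273. 160.  70.  57.] 1670
side jar 0.83 [351. 206.  20.  31.] 569
side screwdriver_grip 0.63 [323. 358.  26.  82.] 723
side wrench_grip 0.81 [154. 184.  58.  15.] 316
top 410.54796920132856 410.54796920132856 278.75545822869327 215.21704455145152 [[-0.02, 0.984, -0.176, 0.4], [-1.0, -0.018, 0.014, 0.014], [0.011, 0.176, 0.984, 1.122], [0.0, 0.0, 0.0, 1.0]] ['img', 'fx', 'fy', 'cx', 'cy', 'world_from_camera']
top spring_grip 0.72 [326. 250.  15.  20.] 85
top spring_grip 0.48 [322. 281.  16.  12.] 92
top press_seat 0.77 [236. 230.  42.  52.] 1620
top press_seat 0.7 [323. 255.   1.   2.] 3
top press_seat 0.67 [201. 161.  60.  69.] 2800
top jar 0.7 [310. 149.  23.  30.] 481
top screwdriver_grip 0.62 [424. 283.  45.  63.] 406
top wrench_grip 0.75 [136. 282.  38.  62.] 551
top wrench_grip 0.57 [326. 250.  18.  18.] 147
```

```bash
python3 - <<'E'
import cv2,numpy as np
s=cv2.imread("pics/side0.png");t=cv2.imread("pics/top0.png")
a=cv2.resize(s[130:310,190:390],None,fx=2,fy=2,interpolation=3)
b=cv2.resize(t[120:300,160:360],None,fx=2,fy=2,interpolation=3)
u=np.hstack([cv2.resize(s,(400,300)),cv2.resize(t,(400,300))])[:240*0+300]
v=np.hstack([a,b])[:300]
cv2.imwrite("pics/a.png",np.vstack([u[:240*1+0],np.hstack([a,b])[:360]]))
E
```

```text
(no output)
```

View pics/a.png

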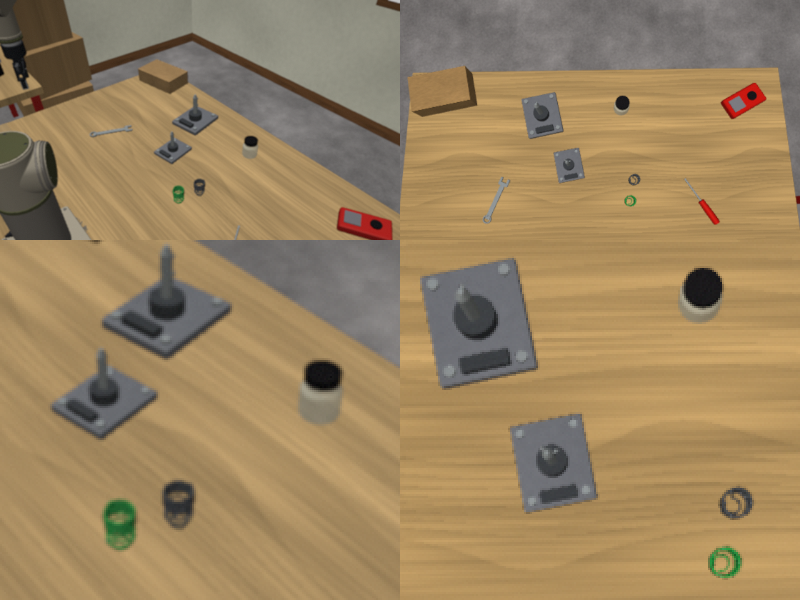

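Side view: the dark spring is at (277,261) and the green look-alike at (252,272). The smaller press is at (243,207) and the larger one at (273,160). In the top view the dark spring is at (327,250) and the small press at (236,230). I'll use the dark spring and the small press.

```bash
cat > h.py <<'E'
import numpy as np,cv2
from bench import observe,eyes,outline_of
def ray(d,u,v):
    T=np.array(d['world_from_camera']);r=T[:3,:3]@[(u-d['cx'])/d['fx'],-(v-d['cy'])/d['fy'],-1];return T[:3,3],r
def onz(d,u,v,z):
    o,r=ray(d,u,v);return (o+r*(z-o[2])/r[2])
def pix(d,p):
    T=np.array(d['world_from_camera']);q=T[:3,:3].T@(np.asarray(p)-T[:3,3]);return d['cx']-d['fx']*q[0]/q[2],d['cy']+d['fy']*q[1]/q[2]
def tri(*drs):
    A=0;b=0
    for o,r in drs:
        r=r/np.linalg.norm(r);P=np.eye(3)-np.outer(r,r);A=A+P;b=b+P@o
    return np.linalg.solve(A,b)
def togo(p,yaw=None):
    """tool-frame shift (mm) from the present pose to point p for the TCP"""
    s=observe();return np.round(np.array(s['tcp_rot']).T@(np.asarray(p)-s['eef_pos'])*1000,1)
E
python3 - <<'E'
from h import *
S=eyes.get_image("side");T=eyes.get_image("top")
# spring centre & plate
print("spring tri",tri(ray(S,277,261),ray(T,327,250)), "top z.03",onz(T,327,250,.045),onz(S,277,261,.03))
for o in outline_of("press_seat","top"):
    if o['mask'].sum()<1000: continue
    m=o['mask'].astype(np.uint8);c=max(cv2.findContours(m,0,1)[0],key=cv2.contourArea)
    P=np.array([onz(T,u,v,.014)[:2] for u,v in c[:,0]],np.float32)
    print(cv2.minAreaRect(P))
print("seat disc", onz(T,160+152/2-0,120+ (460-240)/2,.035))
w=eyes.get_image("wrist");print(w['fx'],w['cx'],w['cy'],np.round(w['world_from_camera'],3).tolist())
E
```

```text
spring tri [ 0.49387209 -0.12559     0.03498757] top z.03 [ 0.49692469 -0.12664996  0.045     ] [ 0.49257988 -0.12008956  0.03      ]
((0.5562378168106079, 0.11522383987903595), (0.12187463045120239, 0.10323626548051834), 9.790160179138184)
((0.7553808689117432, 0.21924082934856415), (0.16678398847579956, 0.13766634464263916), 12.169153213500977)
seat disc [0.55591161 0.11296421 0.035     ]
296.0846080966785 281.53107789615706 209.68356713679148 [[0.339, -0.9, -0.273, 0.134], [0.941, 0.324, 0.099, 0.59], [-0.001, -0.291, 0.957, 0.373], [0.0, 0.0, 0.0, 1.0]]
```

```bash
python3 -m jog '0 0 0 -34 -21 0 85; 0 0 0 -68 -43 0 85; 0 0 0 -102 -64 0 85; 0 0 0 -136 -85 0 85; 0 0 0 -170 -107 0 85; 0 0 0 -204 -128 0 85; 0 0 0 -238 -149 0 85; 0 0 0 -272 -171 0 85; 0 0 0 -306 -192 0 85; 0 0 0 -340 -213 0 85'
python3 -c "
from h import *
print(togo([.556,.114,.17]))"
```

```text
clock: 1.63
eef_pos: [0.4522, 0.2467, 0.2397]
tcp_rot: [[-0.94, 0.34, 0.001], [0.34, 0.94, 0.0], [-0.001, 0.001, -1.0]]
contact_force: [0.7, 0.6, 0.0]
width: 0.085
[-142.7  -89.5   69.7]
```

```bash
python3 -m jog '0 0 0 -30 -18 10 85; 0 0 0 -60 -37 22 85; 0 0 0 -90 -56 36 85; 0 0 0 -120 -75 52 85; 0 0 0 -143 -89 66 85; 0 0 0 -143 -89 70 85; 0 0 0 -143 -89 70 85; 0 0 0 -143 -89 70 85; 0 0 0 -143 -89 70 85; 0 0 0 -143 -89 70 85'
python3 - <<'E'
from h import *
w=eyes.get_image("wrist");np.save("w1.npy",w,allow_pickle=True)
c=pix(w,[.556,.114,.06]);print(c,pix(w,[.556,.114,.101]),pix(w,[.556,.114,.035]),w['world_from_camera'])
print([(round(o['score'],2),np.round(o['bbox'])) for o in outline_of("press_seat","wrist")])
u,v=map(int,c);im=w['img'][max(0,v-120):v+100,max(0,u-130):u+130];print(max(0,v-120),max(0,u-130))
cv2.imwrite("pics/b.png",cv2.resize(im,None,fx=2.7,fy=2.7,interpolation=2))
E
```

```text
clock: 2.47
eef_pos: [0.5566, 0.1156, 0.1708]
tcp_rot: [[-0.941, 0.338, 0.002], [0.338, 0.941, 0.001], [-0.002, 0.002, -1.0]]
contact_force: [0.4, -0.3, 0.7]
width: 0.0854
(np.float64(279.5754136457572), np.float64(209.7909165115421)) (np.float64(279.2500736405225), np.float64(226.20883804582354)) (np.float64(279.72901690077254), np.float64(202.0394990784708)) [[ 3.37373864e-01 -9.00155488e-01 -2.75497684e-01  4.86034991e-01]
 [ 9.41370603e-01  3.22762512e-01  9.82127700e-02  1.40735349e-01]
 [ 5.13560639e-04 -2.92479842e-01  9.56271550e-01  3.04515446e-01]
 [ 0.00000000e+00  0.00000000e+00  0.00000000e+00  1.00000000e+00]]
[(0.89, array([277., 191., 141., 147.])), (0.57, array([411., 328., 144., 177.]))]
89 149
```

View pics/b.png

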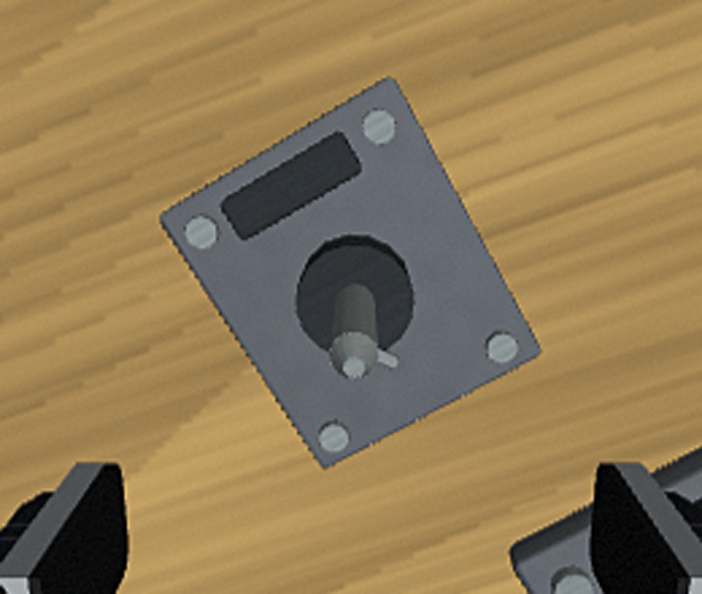

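```bash
python3 - <<'E'
from h import *
w=np.load("w1.npy",allow_pickle=True).item()
f=lambda x,y,z:onz(w,149+(x+.5)/2.7-.5,89+(y+.5)/2.7-.5,z)
seat=f(355,301,.035);tip=f(354,367,.101);print("seat",seat,"tip",tip)
ax=(seat+tip)/2
for e in [(395,363),(397,360),(397,366)]:
    p=f(*e,.081)-ax;print("pin",np.hypot(*p[:2]),np.degrees(np.arctan2(p[1],p[0])))
C=np.array([f(162,215,.014),f(390,78,.014),f(540,352,.014),f(325,467,.014)])[:,:2]
print(C.mean(0),np.linalg.norm(np.roll(C,-1,0)-C,axis=1),[np.degrees(np.arctan2(*(d[::-1]))) for d in np.roll(C,-1,0)-C])
cp=f(290,186,.016);print("slab",cp-ax, np.degrees(np.arctan2(*(cp-ax)[:2][::-1])))
import itertools
# predicted image positions of lower pin end for candidate angles
for a in range(-180,180,30):
    print(a,np.round([(np.array(pix(w,[ax[0]+.0145*np.cos(np.radians(a)),ax[1]+.0145*np.sin(np.radians(a)),.059]))-[149,89])*2.7]))
E
```

```text
seat [0.55441609 0.11500934 0.035     ] tip [0.55496737 0.11479665 0.101     ]
pin 0.013574853340493393 42.7508575418548
pin 0.013698042502196965 47.37121367643398
pin 0.014559722957718065 40.5572353341233
[0.55433102 0.11515737] [0.09531596 0.11632007 0.09635474 0.11696683] [np.float64(100.29159692572249), np.float64(10.601577133410135), np.float64(-79.32322571305451), np.float64(-169.90791699615068)]
slab [-0.04343827 -0.00917663 -0.052     ] -168.07126933116027
-180 [[338. 279.]]
-150 [[319. 292.]]
-120 [[309. 313.]]
-90 [[312. 335.]]
-60 [[325. 353.]]
-30 [[346. 363.]]
0 [[369. 361.]]
30 [[388. 348.]]
60 [[398. 328.]]
90 [[397. 306.]]
120 [[383. 287.]]
150 [[362. 277.]]
```

The small press is centred near (0.5547, 0.1149) with its x axis at about 10°. The upper pin shows at crop (385,357), at about 44° in world yaw, which fits 0.55–0.95 rad. The lower pin is hidden behind the rod. Next is the spring.

```bash
python3 -m jog '0 0 0 -3 -30 0 85; 0 0 0 -6 -65 0 85; 0 0 0 -9 -100 0 85; 0 0 0 -13 -135 0 85; 0 0 0 -16 -170 0 85; 0 0 0 -19 -205 0 85; 0 0 0 -22 -235 0 85; 0 0 0 -23 -248 0 85; 0 0 0 -23 -248 0 85; 0 0 0 -23 -248 0 85'
python3 - <<'E'
from h import *
w=eyes.get_image("wrist");np.save("w2.npy",w,allow_pickle=True)
c=pix(w,[.495,-.125,.06]);print(c)
for q in ["spring_grip","spring_foot"]:print([(round(o['score'],2),np.round(o['bbox'])) for o in outline_of(q,"wrist")])
u,v=map(int,c);a,b=max(0,v-85),max(0,u-90);im=w['img'][a:v+65,b:u+110];print(a,b)
cv2.imwrite("pics/c.png",cv2.resize(im,None,fx=4,fy=4,interpolation=2))
E
```

```text
clock: 3.4
eef_pos: [0.4944, -0.1258, 0.1709]
tcp_rot: [[-0.941, 0.34, 0.003], [0.34, 0.941, 0.001], [-0.003, 0.002, -1.0]]
contact_force: [-0.4, -0.3, 0.2]
width: 0.0855
(np.float64(282.5952680458544), np.float64(209.99427307262164))
[(0.84, array([278., 204.,  40.,  53.])), (0.68, array([268., 112.,  49.,  52.]))]
[(0.64, array([275., 202.,  16.,  17.])), (0.63, array([271., 114.,  29.,  30.]))]
124 192
```

View pics/c.png

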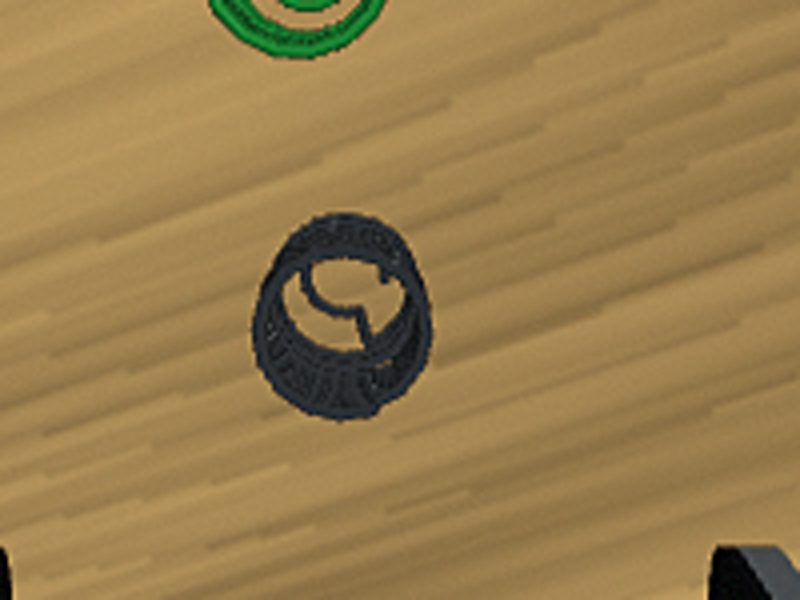

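The dark spring is centred at crop (342,332). Through its bore the foot coil shows from (305,270) round to (360,311), where it ends. The coil starts again at (385,275), so the gap lies to the lower right. The green look-alike is at the top edge.

```bash
python3 - <<'E'
from h import *
from scipy.optimize import least_squares
w=np.load("w2.npy",allow_pickle=True).item()
f=lambda x,y,z:onz(w,192+(x+.5)/4-.5,124+(y+.5)/4-.5,z)
top=[(252,330),(432,325),(342,420),(290,405),(400,395)]
P=np.array([f(x,y,.058)[:2] for x,y in top])
r=least_squares(lambda p:np.hypot(*(P-p).T)-.020,P.mean(0));print("top",r.x,r.fun*1000)
foot=[(303,270),(312,293),(330,307),(352,312),(386,275)]
Q=np.array([f(x,y,.0025)[:2] for x,y in foot])
q=least_squares(lambda p:np.hypot(*(Q-p).T)-.0105,Q.mean(0));print("foot",q.x,q.fun*1000)
for c in (r.x,q.x):
  for e in [(358,312),(386,277)]:
    d=f(*e,.0025)[:2]-c;print(np.hypot(*d),np.degrees(np.arctan2(d[1],d[0])))
E
```

```text
top [ 0.49111782 -0.12890042] [-0.7126556  -0.18053427  0.26497798  0.20074464 -0.62974801]
foot [ 0.49125511 -0.12862162] [ 0.54123615 -0.14955909 -0.30491332  0.38347132  0.23119897]
0.01138214410001386 -0.9431147887162805
0.011093071222465247 63.71757911245327
0.011252974176319314 -2.3741657534551983
0.010782294227896698 63.71566230967288
```

```bash
python3 -m jog '0 0 0 2 -4 25 85; 0 0 0 2 -4 50 85; 0 0 0 2 -4 70 85; 0 0 0 2 -4 90 85; 0 0 0 2 -4 105 85; 0 0 0 2 -4 115 85; 0 0 0 2 -4 124 85; 0 0 0 2 -4 131 85; 0 0 0 2 -4 131 85; 0 0 0 2 -4 131 85'
python3 -c "
from h import *
print(togo([.4912,-.1288,.040]))"
```

```text
clock: 4.38
eef_pos: [0.492, -0.1274, 0.0398]
tcp_rot: [[-0.942, 0.337, 0.003], [0.337, 0.942, 0.001], [-0.002, 0.002, -1.0]]
contact_force: [-0.0, 0.1, 0.3]
width: 0.0848
[ 0.3 -1.6 -0.2]
```

```bash
python3 -m jog '0 0 0 0 -1 0 60; 0 0 0 0 -1 0 46; 0 0 0 0 -1 0 36; 0 0 0 0 -1 0 30; 0 0 0 0 -1 0 30; 0 0 0 0 -1 0 30; 0 0 0 0 -1 0 30; 0 0 0 0 -1 0 30; 0 0 0 0 -1 0 30; 0 0 0 0 -1 0 30' 40; python3 -c "
from h import *
print(observe()['width'])"
```

```text
clock: 5.22
eef_pos: [0.4919, -0.1284, 0.04]
tcp_rot: [[-0.942, 0.337, 0.003], [0.337, 0.942, 0.001], [-0.003, 0.002, -1.0]]
contact_force: [0.4, -1.5, 1.0]
width: 0.0391
0.03911011858823579
```

```bash
python3 -m jog '0 0 0 0 0 -10 30; 0 0 0 0 0 -25 30; 0 0 0 0 0 -45 30; 0 0 0 0 0 -65 30; 0 0 0 0 0 -85 30; 0 0 0 0 0 -105 30; 0 0 0 0 0 -120 30; 0 0 0 0 0 -130 30; 0 0 0 0 0 -130 30; 0 0 0 0 0 -130 30'
python3 - <<'E'
from h import *
s=observe();print(s['width'])
w=eyes.get_image("wrist");np.save("w3.npy",w,allow_pickle=True)
g=np.array(s['eef_pos']);c=pix(w,g-[0,0,.0]);print(c)
print([(round(o['score'],2),np.round(o['bbox'])) for o in outline_of("spring_grip","wrist")])
u,v=map(int,c);a,b=max(0,v-75),max(0,u-100);im=w['img'][a:v+75,b:u+100];print(a,b)
cv2.imwrite("pics/d.png",cv2.resize(im,None,fx=4,fy=4,interpolation=2))
print(togo([.5547,.1149,g[2]]))
E
```

```text
clock: 6.05
eef_pos: [0.4915, -0.1285, 0.1701]
tcp_rot: [[-0.942, 0.337, 0.004], [0.337, 0.942, 0.001], [-0.003, 0.002, -1.0]]
contact_force: [1.1, -1.2, -1.2]
width: 0.039
0.03901009135186384
(np.float64(281.58806555863526), np.float64(274.1020004494215))
[(0.97, array([270., 115.,  49.,  48.])), (0.94, array([283., 275.,  84., 111.]))]
199 181
[ 21.5 250.5  -1.1]
```

View pics/d.png

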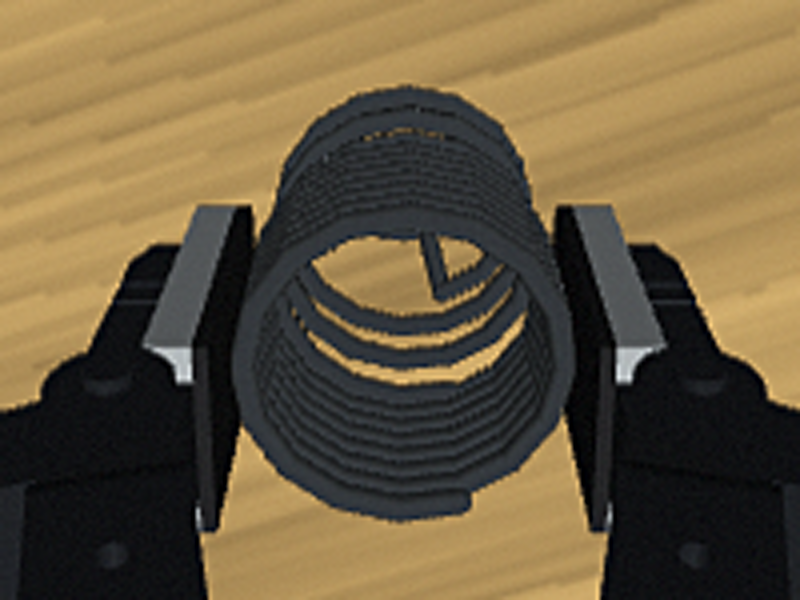

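The spring is held squarely. The top ring is centred near crop (403,375), and the radial link to the foot coil is at (435,265).

```bash
python3 - <<'E'
from h import *
from scipy.optimize import least_squares
w=np.load("w3.npy",allow_pickle=True).item();s=observe()
f=lambda x,y,z:onz(w,181+(x+.5)/4-.5,199+(y+.5)/4-.5,z)
top=[(233,370),(573,370),(400,519),(300,485),(520,468)]
P=np.array([f(x,y,.1885)[:2] for x,y in top])
r=least_squares(lambda p:np.hypot(*(P-p).T)-.020,P.mean(0))
R=np.array(s['tcp_rot']);print("top",r.x,r.fun*1000,"tool",R.T@(np.r_[r.x,s['eef_pos'][2]]-s['eef_pos'])*1000)
E
```

```text
top [ 0.4887686  -0.12782191] [-1.27373959 -0.89387993  0.72276815 -0.1651316  -0.67083617] tool [ 1.86660809e+00 -2.86564329e-01 -1.41248010e-03]
```

```bash
python3 -m jog '0 0 -0.03 2 25 0 30; 0 0 -0.06 5 55 0 30; 0 0 -0.1 7 90 0 30; 0 0 -0.13 10 125 0 30; 0 0 -0.17 13 160 0 30; 0 0 -0.2 16 195 0 30; 0 0 -0.23 19 225 0 30; 0 0 -0.23 20 242 0 30; 0 0 -0.23 20 250 0 30; 0 0 -0.23 20 250 0 30'
python3 - <<'E'
from h import *
s=observe();R=np.array(s['tcp_rot'])
print(togo(np.array([.5547,.1149,s['eef_pos'][2]])-R[:,0]*.001), np.degrees(np.arctan2(R[1,0],R[0,0])),s['width'],s['joint_positions'])
w=eyes.get_image("wrist");np.save("w4.npy",w,allow_pickle=True)
print(pix(w,[.5547,.1149,.101]),pix(w,[.5547,.1149,.13]),pix(w,[.5547,.1149,.19]))
a=cv2.resize(w['img'][200:350,181:381],None,fx=2.5,fy=2.5,interpolation=2)
S=eyes.get_image("side");u,v=map(int,pix(S,[.5547,.1149,.14]));print(u,v)
b=cv2.resize(S['img'][v-60:v+65,u-50:u+50],(300,375),interpolation=2)
cv2.imwrite("pics/e.png",np.hstack([a,b]))
E
```

```text
clock: 6.98
eef_pos: [0.5554, 0.1153, 0.1675]
tcp_rot: [[-0.994, 0.111, -0.001], [0.111, 0.994, 0.001], [0.001, 0.001, -1.0]]
contact_force: [0.2, -0.6, -1.0]
width: 0.0393
[-0.4 -0.4  0. ] 173.60777708481757 0.03928322856049527 [ 6.48870927e+00  5.02980754e+00  9.54774106e+01  9.13054771e-02
  7.95557646e+01 -7.71356167e+01]
(np.float64(280.70673661647544), np.float64(227.36577053909036)) (np.float64(280.5803485963518), np.float64(243.39204549715814)) (np.float64(280.1447679061885), np.float64(298.62462133902847))
239 173
```

View pics/e.png

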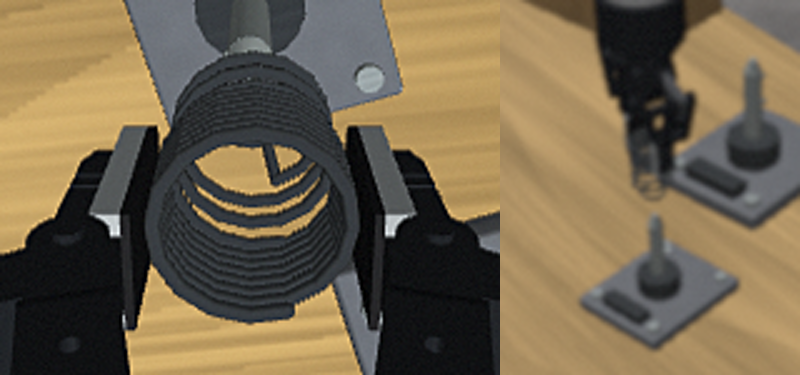

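Wrist half: the rod tip appears just behind the spring's upper edge at about (250,50). Side half: the spring hangs directly over the small press's rod at (655,215). Now I'll lower it gently.

```bash
python3 -m jog '0 0 0 0 0 5 30; 0 0 0 0 0 10 30; 0 0 0 0 0 15 30; 0 0 0 0 0 20 30; 0 0 0 0 0 24 30; 0 0 0 0 0 28 30; 0 0 0 0 0 32 30; 0 0 0 0 0 35 30; 0 0 0 0 0 37 30; 0 0 0 0 0 37 30'
```

```text
clock: 7.92
eef_pos: [0.555, 0.1132, 0.1304]
tcp_rot: [[-0.994, 0.113, -0.002], [0.113, 0.994, 0.001], [0.002, 0.0, -1.0]]
contact_force: [0.5, 0.3, -1.3]
width: 0.0392
```

```bash
python3 -m jog '0 0 0 -0.5 1 0 30; 0 0 0 -0.5 1.8 0 30; 0 0 0 -0.5 1.8 0 30; 0 0 0 -0.5 1.8 3 30; 0 0 0 -0.5 1.8 5 30; 0 0 0 -0.5 1.8 7 30; 0 0 0 -0.5 1.8 9 30; 0 0 0 -0.5 1.8 11 30; 0 0 0 -0.5 1.8 12 30; 0 0 0 -0.5 1.8 12 30'
python3 -c "
from h import *
s=observe();print(s['contact_force'],s['torque'],s['width'])"
```

```text
clock: 8.75
eef_pos: [0.5555, 0.1149, 0.1179]
tcp_rot: [[-0.994, 0.113, -0.002], [0.113, 0.994, 0.001], [0.002, 0.0, -1.0]]
contact_force: [0.5, 0.1, -0.8]
width: 0.0391
[ 0.54855233  0.11344946 -0.75823234] [-0.0301322   0.00708134 -0.02456085] 0.0390951523724874
```

```bash
python3 -m jog '0 0 0 0 0 1 30; 0 0 0 0 0 2 30; 0 0 0 0 0 3 30; 0 0 0 0 0 4 30; 0 0 0 0 0 5 30; 0 0 0 0 0 6 30; 0 0 0 0 0 7 30; 0 0 0 0 0 7 30; 0 0 0 0 0 7 30; 0 0 0 0 0 7 30'
python3 -c "
from h import *
s=observe();print(s['contact_force'],s['torque'],s['width'])"
```

```text
clock: 9.58
eef_pos: [0.5555, 0.1149, 0.111]
tcp_rot: [[-0.994, 0.113, -0.002], [0.113, 0.994, 0.001], [0.002, 0.0, -1.0]]
contact_force: [-0.2, -0.2, -0.6]
width: 0.0389
[-0.24175348 -0.15896769 -0.61947534] [-0.01701759 -0.00576191  0.02771826] 0.03894641407146058
```

```bash
python3 -m jog '0 0 0.12 0 -0.1 0 30; 0 0 0.24 0 -0.2 0 30; 0 0 0.36 0.1 -0.4 0 30; 0 0 0.48 0.1 -0.5 0 30; 0 0 0.6 0.2 -0.6 0 30; 0 0 0.72 0.2 -0.7 0 30; 0 0 0.84 0.3 -0.7 0 30; 0 0 0.96 0.4 -0.8 0 30; 0 0 1.07 0.5 -0.9 0 30; 0 0 1.15 0.6 -0.9 0 30' 25
python3 -c "
from h import *
s=observe();R=np.array(s['tcp_rot']);print(s['contact_force'],s['torque'],s['width'],np.degrees(np.arctan2(R[1,0],R[0,0])),togo(np.array([.5547,.1149,s['eef_pos'][2]])-R[:,0]*.001))"
```

```text
clock: 10.42
eef_pos: [0.5548, 0.1142, 0.1111]
tcp_rot: [[-0.297, 0.955, -0.002], [0.955, 0.297, 0.001], [0.001, -0.002, -1.0]]
contact_force: [0.3, -0.0, -0.9]
width: 0.039
[ 0.31456947 -0.02768638 -0.89086668] [0.12288919 0.01031714 0.0758191 ] 0.03900697193120702 107.2708630061707 [-0.3  0.1  0. ]
```

```bash
python3 -m jog '0 0 0 0 0 3 30; 0 0 0 0 0 5 30; 0 0 0 0 0 7 30; 0 0 0 0 0 9 30; 0 0 0 0 0 11 30; 0 0 0 0 0 13 30; 0 0 0 0 0 14 30; 0 0 0 0 0 14 30; 0 0 0 0 0 14 30; 0 0 0 0 0 14 30'
python3 -c "
from h import *
s=observe();R=np.array(s['tcp_rot']);print(s['contact_force'],s['torque'],s['width'],np.degrees(np.arctan2(R[1,0],R[0,0])),togo(np.array([.5547,.1149,s['eef_pos'][2]])-R[:,0]*.001))"
```

```text
clock: 11.25
eef_pos: [0.5548, 0.1141, 0.0971]
tcp_rot: [[-0.297, 0.955, -0.002], [0.955, 0.297, 0.001], [0.001, -0.002, -1.0]]
contact_force: [0.4, 0.1, -0.3]
width: 0.0393
[ 0.43710971  0.07229595 -0.2619863 ] [0.0191995  0.00820359 0.00903223] 0.03928212881133942 107.2755916825838 [-0.2  0.1  0. ]
```

```bash
python3 -m jog '0 0 0 0 0 1 30; 0 0 0 0 0 2 30; 0 0 0 0 0 3 30; 0 0 0 0 0 4 30; 0 0 0 0 0 4 30; 0 0 0 0 0 4 30; 0 0 0 0 0 4 30; 0 0 0 0 0 4 30; 0 0 0 0 0 4 30; 0 0 0 0 0 4 30'
python3 -c "
from h import *
s=observe();print(s['contact_force'],s['torque'],s['width'])"
```

```text
clock: 12.08
eef_pos: [0.5549, 0.1141, 0.0932]
tcp_rot: [[-0.297, 0.955, -0.002], [0.955, 0.297, 0.001], [0.001, -0.002, -1.0]]
contact_force: [0.6, 0.7, 0.3]
width: 0.0393
[0.58808407 0.70377765 0.26378327] [-0.00993366 -0.00478555 -0.02035844] 0.03931872706390089
```

```bash
python3 - <<'E'
from h import *
w=eyes.get_image("wrist")
a=cv2.resize(w['img'][200:350,181:381],None,fx=2.2,fy=2.2,interpolation=2)
S=eyes.get_image("side");u,v=map(int,pix(S,[.5547,.1149,.08]));print(u,v)
b=cv2.resize(S['img'][v-28:v+27,u-30:u+30],(360,330),interpolation=2)
cv2.imwrite("pics/f.png",np.hstack([a,b]))
for z in (.035,.0532,.061,.113):print(z,(np.array(pix(S,[.5547,.1149,z]))-[u-30,v-28])*6)
E
```

```text
240 190
0.035 [187.2174193  247.11061583]
0.0532 [185.09155697 217.10077322]
0.061 [184.16924742 204.08094405]
0.113 [177.84186661 114.7601543 ]
```

View pics/f.png

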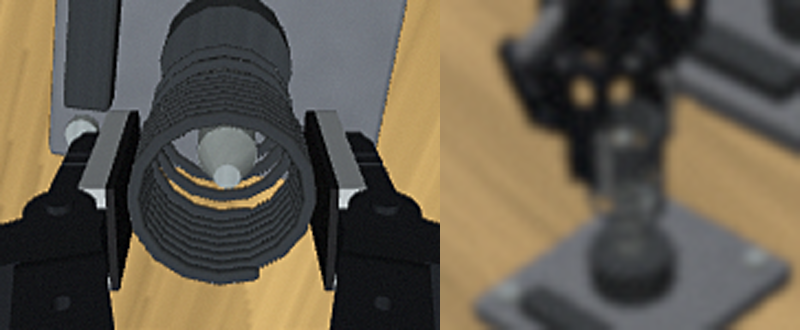

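Wrist half: the rod tip at (227,165) is centred inside the spring, and the top ring hasn't slipped against the pads. Side half: the foot is close above the collar. I'll continue down.

```bash
python3 -m jog '0 0 0 0 0 2 30; 0 0 0 0 0 4 30; 0 0 0 0 0 6 30; 0 0 0 0 0 7 30; 0 0 0 0 0 8 30; 0 0 0 0 0 9 30; 0 0 0 0 0 9 30; 0 0 0 0 0 9 30; 0 0 0 0 0 9 30; 0 0 0 0 0 9 30'
python3 -c "
from h import *
s=observe();print(s['contact_force'],s['torque'],s['width'])"
```

```text
clock: 13.02
eef_pos: [0.555, 0.1141, 0.0843]
tcp_rot: [[-0.297, 0.955, -0.002], [0.955, 0.297, 0.001], [0.001, -0.001, -1.0]]
contact_force: [0.9, -0.1, -1.5]
width: 0.039
[ 0.91984169 -0.05569779 -1.45936906] [-0.00875526  0.03444888 -0.05330074] 0.03899349904471859
```

```bash
python3 -m jog '0 0 0 0 0 2 30; 0 0 0 0 0 4 30; 0 0 0 0 0 6 30; 0 0 0 0 0 7 30; 0 0 0 0 0 8 30; 0 0 0 0 0 9 30; 0 0 0 0 0 10 30; 0 0 0 0 0 11 30; 0 0 0 0 0 11 30; 0 0 0 0 0 11 30'
python3 -c "
from h import *
s=observe();print(s['contact_force'],s['torque'],s['width'])"
```

```text
clock: 13.85
eef_pos: [0.5549, 0.1142, 0.0734]
tcp_rot: [[-0.297, 0.955, -0.002], [0.955, 0.297, 0.001], [0.001, -0.001, -1.0]]
contact_force: [-2.0, 0.6, 2.3]
width: 0.0395
[-2.03973099  0.62372164  2.26473811] [-0.10458856  0.42972811  0.02200153] 0.03953612796457719
```

```bash
python3 -m jog '0 0 0 0 0 -1 30; 0 0 0 0 0 -1.5 30; 0 0 0 0 0 -1.5 38; 0 0 0 0 0 -1.5 42; 0 0 0 0 0 -1.5 46; 0 0 0 0 0 -1.5 54; 0 0 0 0 0 -1.5 64; 0 0 0 0 0 -1.5 75; 0 0 0 0 0 -1.5 85; 0 0 0 0 0 -1.5 85'
python3 -m jog '0 0 0 0 0 -8 85; 0 0 0 0 0 -18 85; 0 0 0 0 0 -32 85; 0 0 0 0 0 -48 85; 0 0 0 0 0 -64 85; 0 0 0 0 0 -80 85; 0 0 0 0 0 -92 85; 0 0 0 0 0 -98 85; 0 0 0 0 0 -100 85; 0 0 0 0 0 -100 85'
python3 - <<'E'
from h import *
w=eyes.get_image("wrist");u,v=map(int,pix(w,[.5547,.1149,.07]));print(u,v)
a=cv2.resize(w['img'][v-75:v+75,u-100:u+100],None,fx=2.2,fy=2.2,interpolation=2)
S=eyes.get_image("side");p,q=map(int,pix(S,[.5547,.1149,.08]))
b=cv2.resize(S['img'][q-28:q+27,p-30:p+30],(360,330),interpolation=2)
for z in (.035,.095,.101):print(z,(np.array(pix(S,[.5547,.1149,z]))-[p-30,q-28])*6,(np.array(pix(w,[.5547,.1149,z]))-[u-100,v-75])*2.2)
cv2.imwrite("pics/g.png",np.hstack([a,b]))
E
```

```text
clock: 14.68
eef_pos: [0.5549, 0.1142, 0.0749]
tcp_rot: [[-0.297, 0.955, -0.002], [0.955, 0.297, 0.001], [0.001, -0.002, -1.0]]
contact_force: [0.7, -0.1, 0.1]
width: 0.0849
clock: 15.52
eef_pos: [0.5553, 0.1141, 0.1755]
tcp_rot: [[-0.297, 0.955, -0.001], [0.955, 0.297, 0.001], [0.001, -0.001, -1.0]]
contact_force: [-0.4, 1.3, 0.1]
width: 0.0854
281 210
0.035 [187.2174193  247.11061583] [221.69596744 142.61295815]
0.095 [180.06798188 146.1852226 ] [221.82506678 187.15659424]
0.101 [179.33024476 135.77091945] [221.84167302 192.88630823]
```

View pics/g.png

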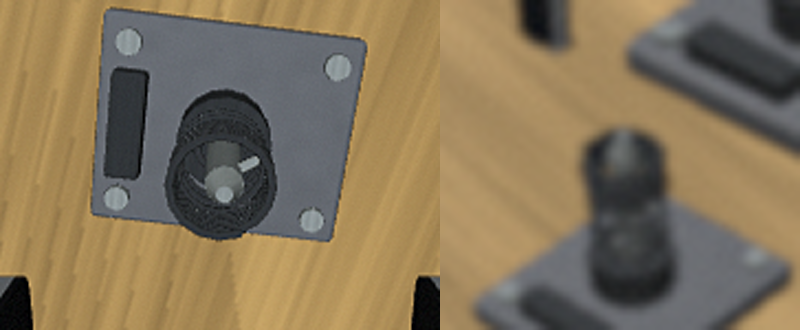

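The spring stands upright round the rod. Its top ring is centred at about (220,187), and the prediction for a spring fully home is (222,187). The gripper is clear, so I'm handing it in.

```bash
python3 -c "
from bench import close_job
print(close_job())"
```

```text
the job is handed in; nothing more can be done
None
```

The dark spring is on the smaller press base, threaded down over the rod past both pins, resting on the collar and released. I handed the job in at about 15.6 s; no verdict is reported.

- **How it went:** I found the upper pin at about 44° in the wrist picture, turned the gap over it, and the coil passed without snagging. I then twisted about 66° clockwise in free space below that pin. The lower pin was hidden, so I used the middle of its likely range, and the coil passed that one without snagging too.
- **Forces:** The highest reading at the end of any move was about 3 N, when the coil touched the collar.
- **Last checks:** After release, the top ring showed about 2 px from where it should be if fully home. The spring looked upright, and the gripper was 100 mm above it, fully open.
- **Weaker points:**
    - My two estimates of where the spring sat in the grip differed by 1–2 mm, so I used the middle value.
    - The gap angle was only good to about 10°.
    - I didn't measure the foot coil's height directly; it rests on the collar contact and the top ring's position.
    - I didn't re-check the screwdriver, wrench and jar, but the arm never worked near them.

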